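# Switch on at the guarded bench switch

## Task

Two covered switch boxes are screwed to the workbench. On the one whose cover carries a round ball knob, lift the hinged cover right up, push the toggle underneath all the way over towards the hinge (on), then lower the cover fully shut again. Leave the cover of the other box, the one with the bar handle, shut.

Things in the scene. Friction and masses are not known exactly. Their poses are not given: they have to be found in the camera images.
- ball_box: Box to use: grey housing fixed to the bench, 125 (x) x 95 (y) x 54 mm high, under a flat bare-metal cover with a black ball knob. Origin: centre of its underside, on the bench; z up, x from the cover's knob edge to its hinge edge (roughly away from the robot), y along the hinge. Walls 4 mm; floor of the recess 10 mm above the bench, the recess is 117 x 87 mm, 44 mm deep, the toggle at its centre.
- ball_guard (a joint): Angle of the ball-knob cover, rad: 0 shut, 1.57 upright, 1.75 stop; starts 0 to 0.1. Hinge line at x +58, z 56 mm of the box frame, along y. Cover 4 mm thick, 95 wide, reaching 120 mm from the hinge. Ball 24 mm across on a 9 mm stem; shut, its centre is 95 mm from the hinge towards -x and 34 mm above it (box frame -37, 0, 90 mm). The stiff hinge holds any angle; about 1 N at the knob moves it.
- ball_box_toggle (a joint): Angle of the toggle in the ball-knob box, rad: 0 leans 0.45 rad towards the knob edge (box -x, off), 0.9 leans 0.45 rad towards the hinge (box +x, on); starts 0 to 0.1. Steel bat 34 mm long, 6 to 8 mm thick, pivot at (0, 0, 14) mm of the box frame, swinging in its x-z plane; stays where it is left, about 1 N at its tip moves it.
- bar_box: The other switch box, to be left alone: same housing, size and axes, but its cover carries a black U-shaped bar handle, 66 mm wide and 33 mm above the cover. Origin: centre of its underside.
- bar_guard (a joint): Opening angle of the other box's cover, rad; starts shut at 0, must stay shut.

How it is judged:
On the way, in this order (a step that is already met when the one before it is completed fails the run):
1. the ball-knob cover is lifted up (over 1.0 rad) (value of joint ball_guard above 1 rad), for 0.2 s.
2. the toggle is pushed over to on (over 0.7 rad) under the raised cover (value of joint ball_box_toggle above 0.7 rad and value of joint ball_guard above 0.8 rad), for 0.2 s.
At the end, for the whole second after the job is handed in: The ball-knob cover is shut (within 0.12 rad, 7 degrees), its toggle is on (over 0.7 of 0.9 rad), and the bar-handle cover is shut (within 0.15 rad) (value of joint ball_guard below 0.12 rad and value of joint ball_box_toggle above 0.7 rad and value of joint bar_guard below 0.15 rad); the robot touches nothing.
It fails at once if the cover of the bar-handle box is lifted (over 0.25 rad) (value of joint bar_guard above 0.25 rad).
It also fails if it takes over 58 s, if anything falls off the work surface, if the arm or the gripper's body presses on something with over 40 N, if the wrist force passes 120 N, or if a joint passes its speed limit or range.

## Robot

A 7-joint arm with a two-finger parallel gripper is mounted at the origin on a cart in front of the work surface, level with it; the furniture and walls round the work are solid. World frame = base frame: x ahead of the robot, y to its left, z up, the work surface at z = 0. Lengths are in m, angles in rad, forces in N, time in s.
With the tool pointing down it reaches from about 0.4 to 0.925 m from the base axis. Payload 4.1 kg.
Tool frame: the origin (TCP) lies midway between the tips of the shut fingers; the grasp point (between the pads) lies 19 mm behind it (ctrl.grip_depth is the distance from the TCP to the grasp point, in m); x points along the fingers, z is the direction in which the jaws open and shut, and the axes are right-handed (so a half turn about x gives the same grasp; the last joint's range is limited). The gripper opens to 85 mm and grips with 20 to 120 N. Pads are 22 mm wide; open, the fingers measure 114 mm over their backs; the gripper's body (76 mm by 85 mm) begins 54 mm behind the grasp point. The pads swing forward as they close: fully open they stand 13 mm farther back than shut.
Start: joints at [-1.219, 0.398, 0.045, 1.537, -0.019, 1.207, -0.051], TCP at [0.283, 0.585, 0.231] pointing down, gripper open.
Joint ranges: [-2.82, 2.82], [-0.49, 2.23], [-1.37, 1.46], [0, 2.46], [-1.36, 4.5], [0.23, 2], [-2.94, 2.94]. Speed limits (rad/s): [2.57, 2.57, 3.14, 3.14, 3.14, 3.14, 3.14].

## Interface

Orientations are given as a unit quaternion [w, x, y, z].
In Python, from rig import ctrl gives the robot as it stands.
- The arm moves only by the shell command python3 -m inch 'ROWS' [FORCE]. ROWS is JSON, a list that holds one entry, the list of rows, each a list of 7 numbers: the shift along the world's x, y, z in units of 60 mm (1.0 is 60 mm), then the turn, a rotation vector about the world's x, y, z in units of 8 degrees (1.0 is 8 degrees), then the opening, from -1 (shut) to 1 (fully open), so that 0 is half open. A call has 1 to 20 rows; each row shifts and turns the pose as measured when the row begins; what a row does not reach is not made up. A row lasts 1/8 s, in which the tool goes at most 62.5 mm and 10.7 degrees, less where a joint would pass 70% of its speed; a pose out of reach is approached as far as the arm can. A call is refused whole if a number of a shift passes 1 or a number of a turn 1, either way. A call with a gripper value outside its range is refused whole. The fingers move at their own pace and stop on an object; FORCE is the grip in N (left out, the last holds). Time passes only in rows, so rows that do not move let the fingers close. It gives the time, the measured TCP pose, the force and the opening at its end, in the units of the state.
- ctrl.sense(): the state, without advancing time (a new reading comes with each control period).
- ctrl.camera(name): name is "scene" or "top"; returns (picture, depth): 420x560x3 uint8, red, green, blue; 420x560 float32, m along the optical axis (not along the pixel's ray), 0 where there is no reading.
- ctrl.camera_model(name): a dict with "vfov" (degrees; the focal length in pixels is half the picture's height over the tangent of half this angle, whatever the lens; pixels are square), "cx", "cy" (the principal point, pixels), "R" (3x3) and "t" (3): a world point X has camera coordinates R X + t. Camera axes: x right, y down, z forward; pixel columns grow to the right and rows downward; lengths in m; the calibration is good to about 2 mm. A picture is of the moment at which its call begins. camera_model takes no time and is no camera call.
- ctrl.hand_in(): hands the job in, once; it reports no verdict.
The state is a dict: "t": time; "q": joint angles; "qvel": joint speeds; "joint_torque": joint torques, N m; "ee_pos": TCP position; "orientation": TCP orientation; "ft_force": force on the tool from outside, world axes, zero at the start; "moment": the same for the moment, N m; "gripper_width": opening from 0.0 (shut) to 1.0 (fully open).
Only numpy, scipy, OpenCV 4.12 (cv2) and the standard library are available. Lean on these libraries where they do the work, as an engineer would, in place of code of your own. Each camera call takes 0.05 s, during which the arm holds its last target. There are 200 camera calls.

## Working session

There is one attempt and no reset: what is moved stays moved. The work goes in short steps, Python scripts to look and compute and a shell command to move; the robot and the scene stay as the last step left them, time stands still between calls to the robot, and variables do not carry over. Pictures are saved under pics/ and viewed, about 8 in all and at most 12, crops included, and the job is handed in when it is done.

```bash
mkdir -p pics; cat > h.py <<'E'
from rig import ctrl
import numpy as np, cv2
def snap(n,f):
    p,d=ctrl.camera(n); cv2.imwrite('pics/'+f+'.png',p[:,:,::-1]); np.save('pics/'+f+'.npy',d); return p,d
def world(n,d,u,v,r=1):
    m=ctrl.camera_model(n); f=210/np.tan(np.radians(m['vfov'])/2)
    w=d[v-r:v+r+1,u-r:u+r+1]; z=np.median(w[w>0]) 
    return np.array(m['R']).T@(np.array([(u-m['cx'])/f*z,(v-m['cy'])/f*z,z])-np.array(m['t']))
def st():
    s=ctrl.sense(); print({k:np.round(s[k],3).tolist() for k in ('t','q','ee_pos','orientation','ft_force','gripper_width')})
E
python3 - <<'E'
from h import *
a,_=snap('top','top0'); b,_=snap('scene','scene0'); st()
for n in('top','scene'): print(ctrl.camera_model(n))
E
```

```text
{'t': 0.1, 'q': [-1.219, 0.399, 0.045, 1.538, -0.019, 1.207, -0.051], 'ee_pos': [0.283, 0.585, 0.23], 'orientation': [0.599, -0.376, 0.6, 0.375], 'ft_force': [0.672, -0.387, 0.025], 'gripper_width': 0.999}
{'vfov': 43.148491502615315, 'cx': 271.489328850833, 'cy': 210.31667257268182, 'R': array([[-0.02290614, -0.9997367 ,  0.00135497],
       [-0.99354707,  0.02261368, -0.11114331],
       [ 0.11108341, -0.00389209, -0.99380347]]), 't': array([0.31360755, 0.5262416 , 0.87382313])}
{'vfov': 42.01407195184989, 'cx': 285.69771519298575, 'cy': 200.67377176183888, 'R': array([[ 0.63903895, -0.76917202, -0.00190105],
       [-0.56583668, -0.46842806, -0.67853077],
       [ 0.52101638,  0.43468328, -0.73456952]]), 't': array([-0.12839554,  0.49339479,  0.47553367])}
```

View pics/top0.png

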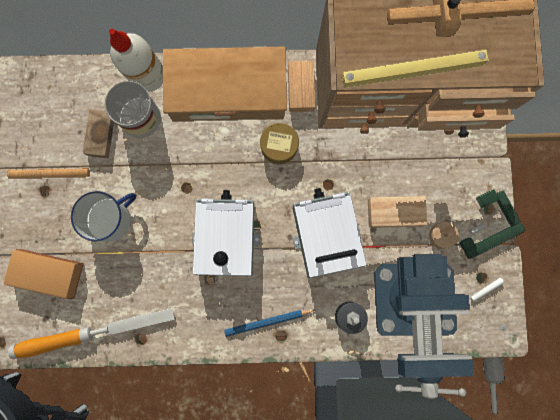

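View pics/scene0.png

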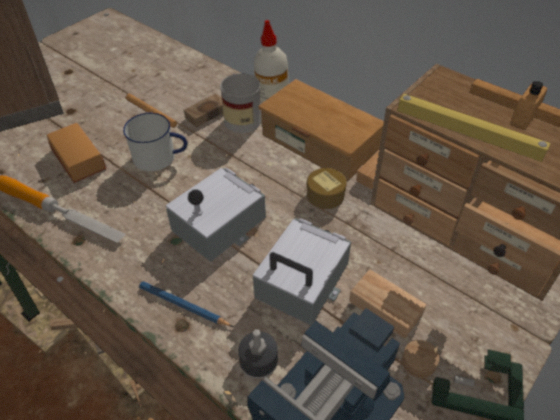

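The top view shows the ball-knob cover (ball at about 220,258, corners 194,275 / 251,276 / 254,200 / 199,199). The bar-handle box lies to its right, centred around (330,235). The scene view confirms both, with the ball at (196,198).

```bash
python3 - <<'E'
from h import *
d=np.load('pics/top0.npy'); ds=np.load('pics/scene0.npy')
for n,p in dict(ball=(220,258),nl=(197,272),nr=(248,272),fr=(251,212),fl=(200,212),mid=(225,230),hingebar=(226,203),black=(227,195)).items(): print(n,world('top',d,*p).round(4))
print('ball scene',world('scene',ds,196,198).round(4))
print('bar',world('top',d,337,256).round(4),world('top',d,300,205).round(4),world('top',d,307,270).round(4))
p=cv2.imread('pics/top0.png')[180:290,180:380]; cv2.imwrite('pics/c0.png',cv2.resize(p,None,fx=4,fy=4,interpolation=cv2.INTER_CUBIC))
E
```

```text
ball [0.4527 0.3828 0.1054]
nl [0.432  0.4244 0.0614]
nr [0.4301 0.3419 0.0615]
fr [0.5279 0.3354 0.0587]
fl [0.5297 0.419  0.06  ]
mid [0.4992 0.3784 0.059 ]
hingebar [0.5437 0.3762 0.0595]
black [0.5603 0.3762 0.0356]
ball scene [0.4489 0.3765 0.0987]
bar [0.4519 0.2008 0.0921] [0.5377 0.2545 0.0584] [0.4311 0.2454 0.0461]
```

View pics/c0.png

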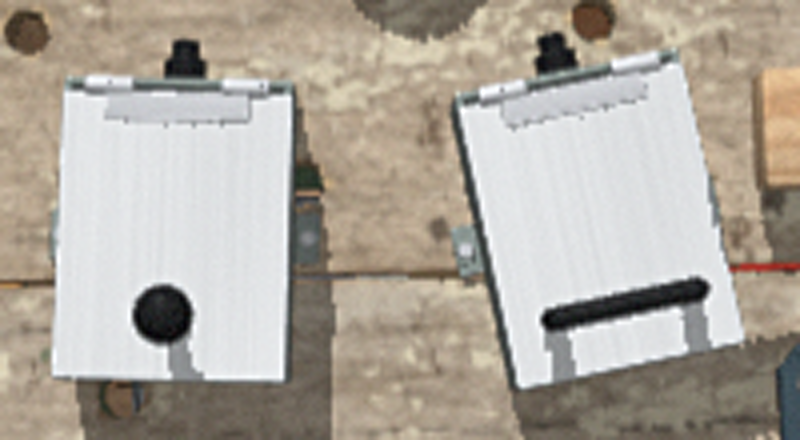

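```bash
cat >> h.py <<'E'
def ray(n,u,v,z):
    m=ctrl.camera_model(n); f=210/np.tan(np.radians(m['vfov'])/2); R=np.array(m['R']);t=np.array(m['t'])
    o=-R.T@t; k=R.T@np.array([(u-m['cx'])/f,(v-m['cy'])/f,1]); return o+k*(z-o[2])/k[2]
from scipy.spatial.transform import Rotation as Ro
def go(target,yaw=None,pitch=0):
    "rows needed: shift in 60mm units, rotvec in 8deg units; tool x down, tool z along +-box y"
    s=ctrl.sense(); print('shift',((np.array(target)-s['ee_pos'])/.06).round(2), 't',round(s['t'],2))
    if yaw is not None:
        q=s['orientation']; R=Ro.from_quat([q[1],q[2],q[3],q[0]])
        best=[]
        for sg in (1,-1):
            x=np.array([0,0,-1.]); z=sg*np.array([-np.sin(yaw),np.cos(yaw),0]); T=Ro.from_matrix(np.stack([x,np.cross(z,x),z],1))
            best.append((T*R.inv()).as_rotvec())
        print('turns',[(np.degrees(b)/8).round(2).tolist() for b in best],'q7',s['q'][6])
E
python3 - <<'E'
from h import *
c=[ray('top',u,v,.06) for u,v in((193.3,274.3),(251.8,275.2),(253.8,202.5),(196.8,200.5))]
for a in c: print(a.round(4))
y=c[3]-c[2]; x=(c[2]+c[3]-c[0]-c[1])/2
print(np.degrees(np.arctan2(-y[0],y[1])),np.degrees(np.arctan2(x[1],x[0])),np.hypot(*x[:2]),(c[2]+c[3])/2, sum(c)/4)
print('ball ray',ray('top',220.4,258.6,.092))
go([.453,.382,.16],np.radians(-3.0))
E
```

```text
[0.4285 0.4306 0.06  ]
[0.4248 0.3359 0.06  ]
[0.5434 0.3304 0.06  ]
[0.5489 0.4241 0.06  ]
-3.327939830049397 -2.8892079017116945 0.11963397628239494 [0.54612729 0.37724363 0.06      ] [0.48638634 0.38025869 0.06      ]
ball ray [0.45204538 0.38342845 0.092     ]
shift [ 2.83 -3.38 -1.17] t 0.1
turns [[0.01, -0.0, 2.85], [-0.0, -0.02, -19.65]] q7 -0.05067675230708683
```

```bash
python3 -m inch '[[[0.5,-0.6,-0.2,0,0,0.5,0],[0.6,-0.7,-0.25,0,0,0.6,0],[0.6,-0.7,-0.25,0,0,0.6,0],[0.6,-0.7,-0.25,0,0,0.6,0],[0.4,-0.5,-0.15,0,0,0.4,0],[0.1,-0.1,0,0,0,0.1,0],[0,0,0,0,0,0,0]]]' 30; python3 - <<'E'
from h import *
go([.4525,.3825,.16],-.054); st()
E
```

```text
t: 0.98
ee_pos: [0.4511, 0.3803, 0.1595]
orientation: [0.508, -0.489, 0.513, 0.489]
ft_force: [-0.7, 0.8, 0.3]
gripper_width: 0.504
shift [0.02 0.04 0.01] t 0.97
turns [[0.03, -0.04, -0.08], [0.06, 0.05, 22.42]] q7 0.7771261860840739
{'t': 0.975, 'q': [-0.821, 0.36, 0.061, 1.761, -0.026, 1.028, 0.777], 'ee_pos': [0.451, 0.38, 0.16], 'orientation': [0.508, -0.489, 0.513, 0.489], 'ft_force': [-0.712, 0.763, 0.298], 'gripper_width': 0.504}
```

```bash
python3 -m inch '[[[0.02,0.04,-0.5,0,0,0,0],[0,0,-0.5,0,0,0,0],[0,0,-0.35,0,0,0,0],[0,0,-0.1,0,0,0,0],[0,0,0,0,0,0,-1],[0,0,0,0,0,0,-1],[0,0,0,0,0,0,-1],[0,0,0,0,0,0,-1]]]' 30; python3 - <<'E'
from h import *
snap('scene','s1'); snap('top','t1'); st()
E
```

```text
t: 1.98
ee_pos: [0.4462, 0.3832, 0.0732]
orientation: [0.502, -0.494, 0.514, 0.49]
ft_force: [1.2, -3.9, -2.6]
gripper_width: 0.256
{'t': 2.075, 'q': [-0.827, 0.463, 0.053, 1.827, -0.025, 0.87, 0.776], 'ee_pos': [0.446, 0.383, 0.073], 'orientation': [0.502, -0.494, 0.514, 0.49], 'ft_force': [0.54, -3.413, 0.699], 'gripper_width': 0.256}
```

View pics/s1.png

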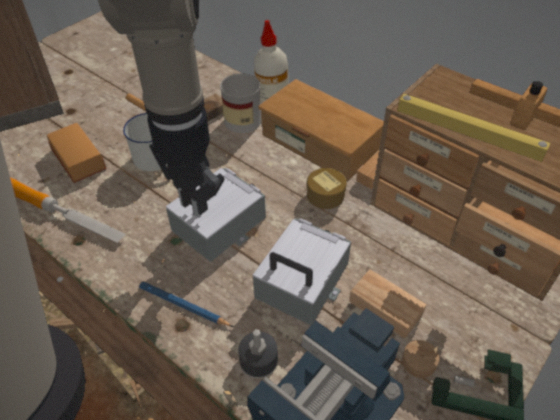

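The gripper is closed on the ball. I'll lift along the arc.

```bash
python3 -m inch '[[[0.13,-0.01,0.26,0,0,0,-1],[0.17,-0.01,0.24,0,0,0,-1],[0.21,-0.01,0.2,0,0,0,-1],[0.24,-0.01,0.17,0,0,0,-1],[0,0,0,0,0,0,-1]]]'; python3 - <<'E'
from h import *
st()
E
```

```text
t: 2.7
ee_pos: [0.4937, 0.3812, 0.1295]
orientation: [0.502, -0.493, 0.514, 0.49]
ft_force: [0.2, -3.5, -2.1]
gripper_width: 0.257
{'t': 2.7, 'q': [-0.779, 0.453, 0.067, 1.697, -0.029, 1.011, 0.835], 'ee_pos': [0.494, 0.381, 0.13], 'orientation': [0.502, -0.493, 0.514, 0.49], 'ft_force': [0.187, -3.486, -2.118], 'gripper_width': 0.257}
```

```bash
python3 -m inch '[[[0.27,-0.015,0.08,0,0,0,-1],[0.29,-0.015,0.04,0,0,0,-1],[0.29,-0.015,0.01,0,0,0,-1],[0.28,-0.015,-0.04,0,0,0,-1],[0.1,0,-0.03,0,0,0,-1],[0,0,0,0,0,0,-1]]]'; python3 - <<'E'
from h import *
st(); snap('scene','s2'); p,_=snap('top','t2')
a=cv2.imread('pics/s2.png')[60:300,80:400]; b=cv2.imread('pics/t2.png')[120:300,130:370]
cv2.imwrite('pics/c2.png',np.hstack([cv2.resize(a,(400,300)),cv2.resize(b,(400,300))]))
E
```

```text
t: 3.45
ee_pos: [0.5657, 0.3781, 0.138]
orientation: [0.499, -0.492, 0.516, 0.493]
ft_force: [-0.4, -3.5, 1.6]
gripper_width: 0.255
{'t': 3.45, 'q': [-0.706, 0.541, 0.077, 1.534, -0.043, 1.091, 0.921], 'ee_pos': [0.566, 0.378, 0.138], 'orientation': [0.499, -0.492, 0.516, 0.493], 'ft_force': [-0.389, -3.452, 1.587], 'gripper_width': 0.255}
```

View pics/c2.png

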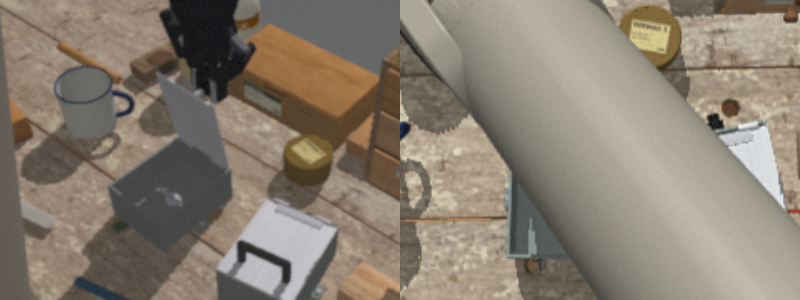

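The picture shows the cover near upright in the gripper and the toggle visible in the recess. The bar cover is still shut. Next I release and rise.

```bash
python3 -m inch '[[[0,0,0,0,0,0,0.1],[0,0,0,0,0,0,0.1],[0,0,0,0,0,0,0.1],[0,0,0.4,0,0,0,0.1],[0,0,0.6,0,0,0,0.1],[0,0,0.5,0,0,0,0.1],[0,0,0,0,0,0,-1]]]'; python3 - <<'E'
from h import *
st(); go([.447,.383,.23],-.054)
d=snap('scene','s3')[1]
a=cv2.imread('pics/s3.png')[100:280,130:370]; cv2.imwrite('pics/c3.png',cv2.resize(a,None,fx=3,fy=3,interpolation=cv2.INTER_CUBIC))
E
```

```text
t: 4.42
ee_pos: [0.5616, 0.3841, 0.2287]
orientation: [0.499, -0.492, 0.513, 0.496]
ft_force: [0.4, -0.1, -1.2]
gripper_width: 0.35
{'t': 4.425, 'q': [-0.715, 0.469, 0.08, 1.44, -0.042, 1.256, 0.917], 'ee_pos': [0.562, 0.384, 0.229], 'orientation': [0.499, -0.492, 0.513, 0.496], 'ft_force': [0.424, -0.126, -1.241], 'gripper_width': 0.35}
shift [-1.91 -0.02  0.02] t 4.42
turns [[0.07, -0.14, -0.22], [0.22, 0.1, 22.28]] q7 0.9169497559228756
```

View pics/c3.png

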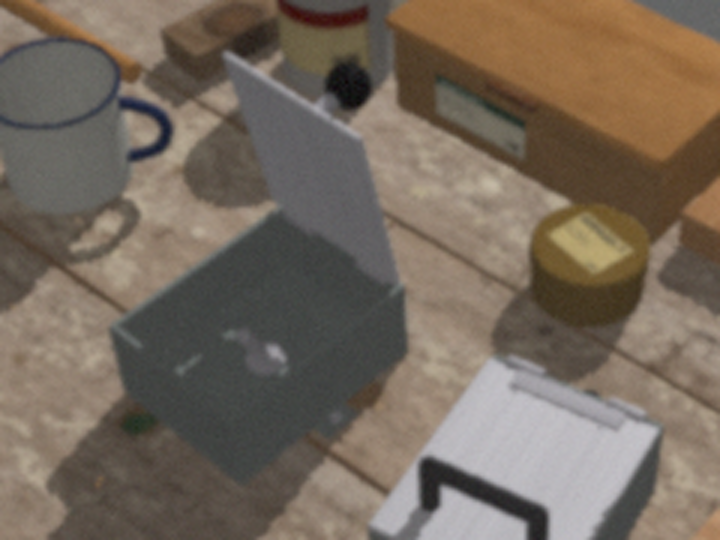

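The cover stays upright with its ball at crop (348,85). The toggle leans to the near side, tip at crop (232,335). Now I position in front of the toggle.

```bash
python3 -m inch '[[[-0.6,0,0,0,0,-0.1,-1],[-0.7,0,0,0,-0.1,-0.1,-1],[-0.55,0,0,0,0,0,-1],[0,0,-0.3,0,0,0,-1],[0,0,-0.6,0,0,0,-1],[0,0,-0.7,0,0,0,-1],[0,0,-0.4,0,0,0,-1],[0,0,0,0,0,0,-1]]]'; python3 - <<'E'
from h import *
d=np.load('pics/s3.npy'); print('ball surf',world('scene',d,246,128).round(4)+np.array([.0063,.0052,-.0088]))
go([.449,.3825,.03],-.054)
E
```

```text
t: 5.48
ee_pos: [0.4381, 0.3798, 0.0909]
orientation: [0.501, -0.488, 0.523, 0.487]
ft_force: [-0.4, 0.1, 0.3]
gripper_width: -0.001
ball surf [0.5645 0.378  0.1539]
shift [ 0.18  0.05 -1.02] t 5.47
turns [[0.16, -0.16, -0.04], [0.25, 0.24, 22.46]] q7 0.7568220001660693
```

```bash
python3 -m inch '[[[0.2,0.05,0,0.1,-0.1,0,-1],[0.03,0,-0.3,0,0,0,-1],[0.03,0,-0.3,0,0,0,-1],[0,0,0,0,0,0,-1]]]'; python3 - <<'E'
from h import *
go([.449,.3825,.03],-.054);st()
snap('scene','s4')
a=cv2.imread('pics/s4.png')[100:280,130:370]; cv2.imwrite('pics/c4.png',cv2.resize(a,None,fx=3,fy=3,interpolation=cv2.INTER_CUBIC))
E
```

```text
t: 5.98
ee_pos: [0.456, 0.3836, 0.0541]
orientation: [0.51, -0.488, 0.515, 0.488]
ft_force: [0.3, 0.0, -0.6]
gripper_width: -0.0
shift [-0.12 -0.02 -0.4 ] t 5.97
turns [[0.03, -0.04, -0.04], [0.06, 0.05, 22.46]] q7 0.7763602227408207
{'t': 5.975, 'q': [-0.808, 0.494, 0.047, 1.828, -0.031, 0.827, 0.776], 'ee_pos': [0.456, 0.384, 0.054], 'orientation': [0.51, -0.488, 0.515, 0.488], 'ft_force': [0.326, 0.034, -0.609], 'gripper_width': -0.0}
```

View pics/c4.png

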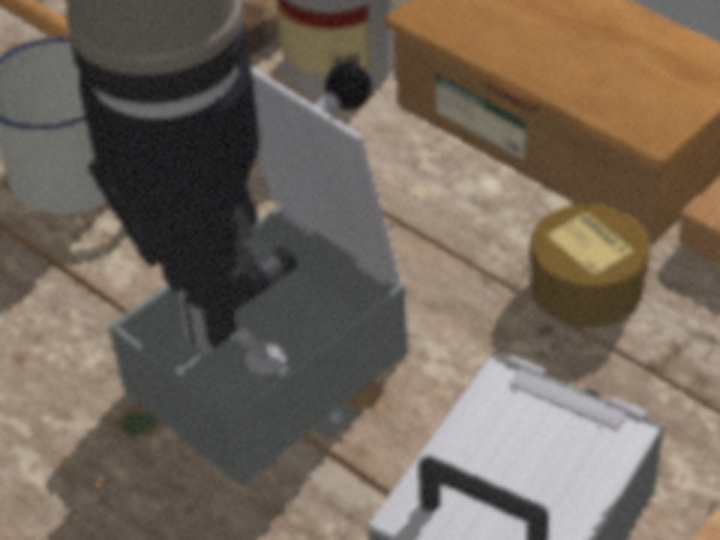

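The closed fingers are over the recess, just in front of the toggle tip (crop 215,340). Next is a small step back, then down, then the push.

```bash
python3 -m inch '[[[-0.12,-0.02,0,0,0,0,-1],[0,0,-0.2,0,0,0,-1],[0.02,0,-0.18,0,0,0,-1],[0,0,0,0,0,0,-1]]]'; python3 -m inch '[[[0.15,-0.01,0,0,0,0,-1],[0.15,-0.01,0,0,0,0,-1],[0.1,0,0,0,0,0,-1]]]';python3 -m inch '[[[0.1,-0.01,0,0,0,0,-1],[0.08,0,0,0,0,0,-1]]]'
```

```text
t: 6.52
ee_pos: [0.4499, 0.3835, 0.0315]
orientation: [0.511, -0.488, 0.513, 0.488]
ft_force: [0.8, -0.2, 0.0]
gripper_width: -0.0
t: 6.9
ee_pos: [0.4747, 0.3828, 0.0318]
orientation: [0.51, -0.487, 0.513, 0.488]
ft_force: [-1.7, -0.5, 1.0]
gripper_width: -0.005
t: 7.15
ee_pos: [0.4838, 0.3822, 0.0315]
orientation: [0.509, -0.486, 0.515, 0.489]
ft_force: [-9.6, -0.2, 5.5]
gripper_width: -0.001
```

```bash
python3 -m inch '[[[0.03,0,0,0,0,0,-1],[0,0,0,0,0,0,-1],[-0.1,0,0,0,0,0,-1],[-0.3,0,0,0,0,0,-1],[0,0,0.5,0,0,0,-1],[0,0,0.7,0,0,0,-1],[0,0,0.8,0,0,0,-1],[0,0,0.8,0,0,0,-1],[0.1,0,0.5,0,0,0,-1],[0,0,0,0,0,0,-1]]]'; python3 - <<'E'
from h import *
go([.5645,.378,.24],-.054)
snap('scene','s5')
a=cv2.imread('pics/s5.png')[100:280,130:370]; cv2.imwrite('pics/c5.png',cv2.resize(a,None,fx=3,fy=3,interpolation=cv2.INTER_CUBIC))
E
```

```text
t: 8.4
ee_pos: [0.4585, 0.3809, 0.2338]
orientation: [0.506, -0.487, 0.516, 0.491]
ft_force: [-1.0, -0.1, -0.1]
gripper_width: 0.002
shift [ 1.77 -0.05  0.1 ] t 8.4
turns [[0.04, -0.09, -0.07], [0.15, 0.06, 22.43]] q7 0.7831315017728594
```

View pics/c5.png

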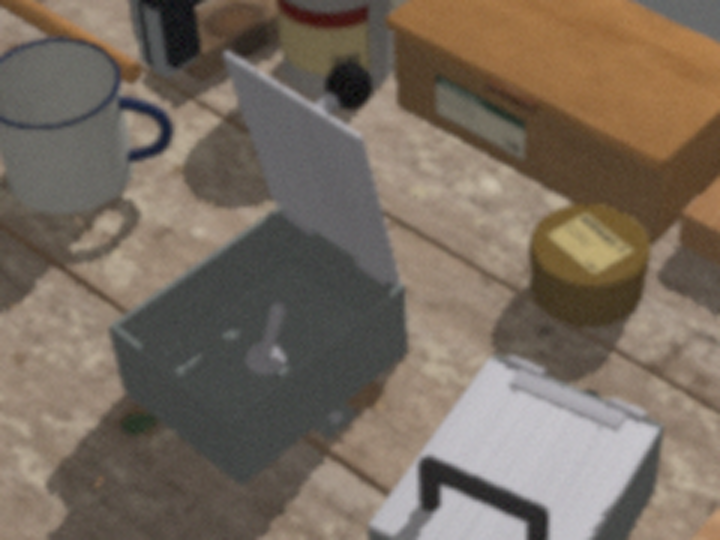

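The toggle now leans towards the hinge, its tip at crop (277,308). I'll check that against the predicted tip pixel while moving over the ball.

```bash
python3 -m inch '[[[0.5,0,0.1,0,0,0,0.1],[0.6,-0.02,0,0,0,0,0.1],[0.6,-0.03,0,0,0,0,0.1],[0.1,0,0,0,-0.1,-0.1,0.1],[0,0,0,0,0,0,0.1]]]'; python3 - <<'E'
from h import *
m=ctrl.camera_model('scene'); f=210/np.tan(np.radians(m['vfov'])/2)
for a in(-.45,.25,.35,.45):
    X=np.array([.489+.034*np.sin(a)*.9985,.380-.034*np.sin(a)*.054,.014+.034*np.cos(a)]); c=m['R']@X+m['t']; p=c[:2]/c[2]*f+[m['cx'],m['cy']]
    print(a,((p-[130,100])*3).round())
go([.5665,.379,.138],-.054)
E
```

```text
t: 9.07
ee_pos: [0.5595, 0.3763, 0.2275]
orientation: [0.505, -0.487, 0.521, 0.486]
ft_force: [-0.2, 0.6, -0.9]
gripper_width: 0.549
-0.45 [240. 333.]
0.25 [273. 306.]
0.35 [277. 304.]
0.45 [282. 303.]
shift [ 0.12  0.04 -1.49] t 9.07
turns [[0.12, -0.12, -0.01], [0.18, 0.19, 22.49]] q7 0.8915056928471606
```

The toggle matches fully on: with the offset seen at the start, 0.45 rad predicts (274,305). Next I regrasp the ball.

```bash
python3 -m inch '[[[0.14,0.04,0,0.1,-0.1,0,0.1],[0.03,0,-0.4,0,0,0,0.1],[0.03,0,-0.55,0,0,0,0.1],[0.03,0,-0.35,0,0,0,0.1],[0,0,0,0,0,0,0.1]]]'; python3 - <<'E'
from h import *
go([.5665,.379,.138],-.054)
E
```

```text
t: 9.7
ee_pos: [0.5692, 0.3815, 0.1474]
orientation: [0.511, -0.487, 0.512, 0.489]
ft_force: [-0.5, -0.2, -0.2]
gripper_width: 0.552
shift [-0.05 -0.04 -0.16] t 9.7
turns [[-0.01, -0.02, -0.05], [0.03, -0.01, 22.45]] q7 0.9084346999156014
```

```bash
python3 -m inch '[[[-0.04,-0.03,-0.14,0,0,0,0.1],[0,0,0,0,0,0,-1],[0,0,0,0,0,0,-1],[0,0,0,0,0,0,-1],[0,0,0,0,0,0,-1]]]' 30
```

```text
t: 10.32
ee_pos: [0.5672, 0.3782, 0.141]
orientation: [0.512, -0.488, 0.512, 0.488]
ft_force: [0.6, -0.6, -3.4]
gripper_width: 0.256
```

```bash
python3 -m inch '[[[-0.28,0.015,0.04,0,0,0,-1],[-0.29,0.015,-0.01,0,0,0,-1],[-0.29,0.015,-0.06,0,0,0,-1],[-0.27,0.015,-0.1,0,0,0,-1],[0,0,0,0,0,0,-1]]]'; 
```

```text
t: 10.95
ee_pos: [0.4962, 0.3813, 0.1331]
orientation: [0.513, -0.49, 0.51, 0.487]
ft_force: [2.0, -0.3, -5.6]
gripper_width: 0.255
```

```bash
python3 -m inch '[[[-0.25,0.015,-0.16,0,0,0,-1],[-0.21,0.01,-0.2,0,0,0,-1],[-0.18,0.01,-0.23,0,0,0,-1],[-0.13,0.01,-0.24,0,0,0,-1],[0,0,0,0,0,0,-1]]]'; 
```

```text
t: 11.58
ee_pos: [0.4492, 0.3835, 0.0839]
orientation: [0.514, -0.49, 0.509, 0.486]
ft_force: [1.1, -1.5, 0.4]
gripper_width: 0.252
```

```bash
python3 -m inch '[[[0,0,-0.06,0,0,0,-1],[0,0,0,0,0,0,-1]]]'; 
```

```text
t: 11.82
ee_pos: [0.4476, 0.3836, 0.0797]
orientation: [0.513, -0.489, 0.51, 0.487]
ft_force: [-0.2, -2.1, 0.4]
gripper_width: 0.259
```

Not at the stop yet, as there is no upward force. I continue in small steps.

```bash
python3 -m inch '[[[-0.02,0,-0.06,0,0,0,-1],[0,0,-0.05,0,0,0,-1],[0,0,0,0,0,0,-1]]]'; python3 -m inch '[[[0,0,-0.05,0,0,0,-1],[0,0,-0.05,0,0,0,-1]]]'
```

```text
t: 12.2
ee_pos: [0.4465, 0.3836, 0.0755]
orientation: [0.513, -0.489, 0.511, 0.487]
ft_force: [-1.8, -2.8, 0.5]
gripper_width: 0.254
t: 12.45
ee_pos: [0.4464, 0.3838, 0.0746]
orientation: [0.513, -0.488, 0.511, 0.487]
ft_force: [-8.2, -7.4, 25.8]
gripper_width: 0.253
```

It is now hard on the stop (26 N). I ease off, release, and retreat upward.

```bash
python3 -m inch '[[[0,0,0,0,0,0,0.1],[0,0,0,0,0,0,0.1],[0,0,0,0,0,0,0.1],[0.02,0,0.3,0,0,0,0.1],[0.03,0,0.6,0,0,0,0.1],[0,0,0.8,0,0,0,0.1],[-0.6,0,0.5,0,0,0,0.1],[-0.6,0.5,0.3,0,0,0,0.1],[0,0.6,0,0,0,0,0.1],[0,0.6,0,0,0,0,0.1],[0,0,0,0,0,0,0.1]]]'; python3 - <<'E'
from h import *
st(); d=snap('scene','s6')[1]; dt=snap('top','t6')[1]
a=cv2.imread('pics/s6.png')[100:340,100:420]; b=cv2.imread('pics/t6.png')[150:330,150:390]
cv2.imwrite('pics/c6.png',np.hstack([cv2.resize(a,(400,300)),cv2.resize(b,(400,300))]))
for p in((220,258),(197,270),(248,270),(251,212),(200,212)): print(p,world('top',dt,*p,3).round(4))
E
```

```text
t: 13.82
ee_pos: [0.3784, 0.494, 0.2396]
orientation: [0.52, -0.486, 0.504, 0.488]
ft_force: [-0.3, -0.1, -0.8]
gripper_width: 0.549
{'t': 13.825, 'q': [-0.995, 0.329, 0.01, 1.615, -0.001, 1.174, 0.536], 'ee_pos': [0.378, 0.494, 0.24], 'orientation': [0.52, -0.486, 0.504, 0.488], 'ft_force': [-0.282, -0.08, -0.784], 'gripper_width': 0.549}
(220, 258) [0.4528 0.3831 0.1015]
(197, 270) [0.4352 0.4248 0.0585]
(248, 270) [0.4333 0.342  0.0588]
(251, 212) [0.528  0.3354 0.058 ]
(200, 212) [0.5299 0.4191 0.0586]
```

View pics/c6.png

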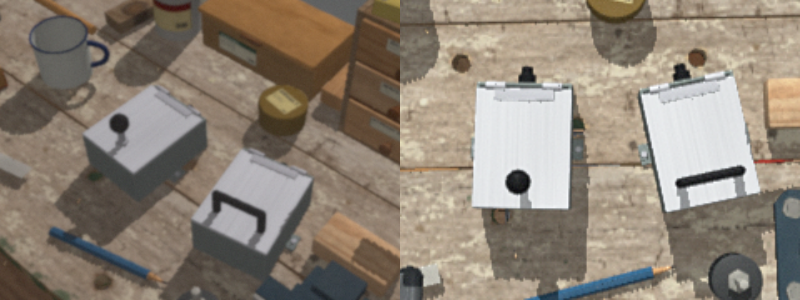

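The ball-knob cover is flat: near and far edges are both at z of about 58.5 mm, so its angle is about 0. The bar cover is shut and the gripper is clear.

```bash
python3 -c "
from rig import ctrl
print(ctrl.hand_in())"
```

```text
the job is handed in; nothing more can be done
None
```

I lifted the ball-knob cover to about 1.47 rad and pushed the toggle over to on with the closed fingers. I then gripped the ball again, lowered the cover until it pressed on its stop at 26 N, and backed the arm clear. The job was handed in at about 14 s of the 58 s allowed.

- **Toggle:** after the push, its tip in the picture was within about 4 pixels (in the enlarged crop) of where a fully-on toggle should show. I could not look at it again once the cover was shut.
- **Ball-knob cover:** depth readings near its front and rear edges agree to under 1 mm (z about 58.5 mm), so it is shut.
- **Bar-handle cover:** it looked shut in every picture that showed it, and the robot never went near it.
- **Contact at the end:** the gripper was clear of everything, with the wrist force under 1 N.

None of these checks failed or disagreed. The hand-in gave no verdict.

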